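# Bleed the air canister at its lock-nut valve

### The arm

A 6-joint arm with a two-finger parallel gripper is mounted at the origin on the work surface. World frame = base frame: x ahead of the robot, y to its left, z up, the work surface at z = 0. Lengths are in mm, angles in rad, forces in N, time in s.
With the tool pointing down it reaches from about 300 to 775 mm from the base axis. Payload 14.6 kg.
Tool frame: the origin (TCP) lies at the very end of the fingers, on their centre line; the grasp point (between the pads) lies 19 mm behind it; z points along the fingers, y is the line along which they close (so a half turn about z gives the same grasp; the last joint's range is limited). The gripper opens to 94 mm and grips with 3 to 60 N. Pads are 16 mm wide; open, the fingers measure 119 mm over their backs; the gripper's body (75 mm by 177 mm) begins 78 mm behind the grasp point.
Start: joints at [1.049, 0.3, 1.521, -0, 1.321, -0.067], TCP at [241.601, 494.083, 205.446] pointing down, gripper open.
Joint ranges: [-3.03, 3.03], [-0.79, 2.21], [0.23, 2.52], [-1.04, 4.18], [0, 3.07], [-2.55, 2.55]. Speed limits (rad/s): [2.22, 2.22, 2.57, 3.14, 3.14, 3.14].

### API

Orientations are given as [roll, pitch, yaw] about the fixed x, y, z axes, in that order (R = Rz(yaw) Ry(pitch) Rx(roll)).
In Python, from cell import manip gives the robot as it stands. The module is installed in compiled form; this text tells all that it offers.
- The arm moves only by the shell command python3 -m inch 'ROWS' [FORCE]. ROWS is JSON, a list of rows, each an object of numbers: "gripper": the opening, from 0 (shut) to 1 (fully open); "dx", "dy", "dz": the shift along the world's x, y, z in m; "wx", "wy", "wz": the turn, a rotation vector about the world's x, y, z in degrees. A call has exactly 5 rows; each row is the pose to reach, as a shift and turn from the pose commanded when the call began; what a row does not reach only later rows make up. A row lasts 1/12 s, in which the tool goes at most 41.7 mm and 7.16 degrees, less where a joint would pass 70% of its speed; a pose out of reach is approached as far as the arm can. A call with a gripper value outside its range is refused whole. The fingers move at their own pace and stop on an object; FORCE is the grip in N (left out, the last holds). Time passes only in rows, so rows that repeat a pose let the fingers close, or fill a call up. It gives the time, the measured TCP pose, the force, the opening and the grip force at its end, in the units of the state.
- manip.read_state(): the state, without advancing time (a new reading comes with each control period).
- manip.camera(name): name is "side" or "top"; returns the picture (480x640x3 uint8, blue, green, red); there is no depth.
- manip.camera_info(name): a dict with "camera_matrix" (3x3 intrinsics, pixels), "R" (3x3) and "t" (3): a world point X has camera coordinates R X + t. Camera axes: x right, y down, z forward; pixel columns grow to the right and rows downward; lengths in mm; the calibration is good to about 2 mm. A picture is of the moment at which its call begins. camera_info takes no time and is no camera call.
- manip.sign_off(): hands the job in; it is judged then, once.
The state is a dict: "clock": time; "joints": joint angles; "qd": joint speeds; "effort": joint torques, N m; "eef_pos": TCP position; "eef_rot": TCP orientation; "wrist_force": force on the tool from outside, world axes, zero at the start; "moment": the same for the moment, N m; "finger_gap": finger opening in mm; "finger_force": force on a finger pad.
Only numpy, scipy, OpenCV 4.12 (cv2) and the standard library are available. Lean on these libraries where they do the work, as an engineer would, in place of code of your own. Each camera call takes 0.05 s, during which the arm holds its last target. There are 200 camera calls.

### The job

Bleed the air canister lying in the cradle before it is put away: unscrew the tiny knurled lock nut on its valve by about three quarters of a turn, then push the freed valve pin down well past half its travel, hold it there for a good second, and let it spring back up and come away. It is a delicate valve: the pin must be pressed gently and never rammed (keep well below 20 N), the nut must not be crushed in the grip, and the things lying around the canister must stay where they are.

Things in the scene. Friction and masses are not known exactly. Their poses are not given: they have to be found in the camera images.
- canister: aluminium air canister, 84 mm in diameter and 250 mm long, lying strapped in a dark wooden cradle that is fixed to the shelf; its length runs along its own y, a brass hose tail sticks out of the -y end (to 168 mm from the middle). Origin on the shelf surface under its middle, z up. Top of the barrel 104 mm above the shelf
- boss (a point): centre of the flat top of the round boss (24 mm wide) on the middle of the barrel's top, 112 mm above the shelf. The brass valve stem (8 mm in diameter) rises vertically from here, by a different amount each time: the underside of the collar on it, under the lock nut, stands 15 to 25 mm above this point and must be felt or seen. Collar, nut and pin are coaxial with the stem
- nut (a joint): turn of the knurled lock nut, rad: 0 tight, grows as it is unscrewed (counter-clockwise from above), stop at 5.4. Round, 12 mm in diameter, 9 mm high, captive: it turns on top of a fixed collar 10 mm wide, 2 mm high and does not climb. Stiff (0.06 N m): 12 to 25 N per finger turns it, a few N slip, over 40 N crush it. Can be taken at any yaw; takes several grasps
- pin (a joint): how far the valve pin is pushed down, m: 0 up, full travel 0.006 (hard stop). Round steel pin, 5 mm wide, sliding through the nut; its flat tip stands 22 mm above the collar's underside (11 mm above the nut's top). Sprung upwards: 1.8 N plus 1.2 N per mm. The nut locks it rigidly until it has been unscrewed by about 3.8 rad; once free it can go all the way down
- tier_tray: bystander: green plastic two-tier stacking tray, 190 x 150 x 120 mm, origin under its centre
- lock_key: bystander: black steel bicycle lock key lying flat, 62 mm long, 5 mm thick, origin under the round bow
- phone_stand: bystander: hard silicone phone stand, 85 x 70 x 93 mm, origin under its base
- incense_holder: bystander: ceramic incense holder, a round dish 82 mm in diameter and 24 mm high, origin under its centre
- glass_jar: bystander: closed glass jar with a twist cap, 72 mm in diameter, 110 mm high, origin under its centre
- tyre_lever: bystander: black plastic tyre lever lying flat, 115 mm long, origin under its middle
- patch_box: bystander: small grey plastic patch box, 75 x 45 x 22 mm, origin under its centre

How it is judged (in metres and radians):
On the way, in this order (a step that is already met when the one before it is completed fails the run):
1. the lock nut is unscrewed by at least 3.9 rad, with the pin up (pressed less than 1.2 mm) (value of joint nut above 3.9 rad and value of joint pin below 0.0012 m), for 0.1 s.
2. the freed pin is held pressed more than 3 mm for 0.8 s (value of joint pin above 0.003 m), for 0.8 s.
At the end, for the whole second after the job is handed in: the nut is still unscrewed by at least 3.9 rad and the pin has sprung back up to within 0.8 mm (value of joint nut above 3.9 rad and value of joint pin below 0.0008 m); the robot touches nothing.
It fails at once if the pin is pushed with more than 20 N (contact force between anything else and pin_c0 above 20 N).
It fails at once if the nut is squeezed or pushed with more than 90 N in all (contact force between the fingers and nut_c0 above 90 N).
It fails at once if a bystander is moved by more than 15 mm (distance of any of tier_tray, lock_key, phone_stand, incense_holder, glass_jar, tyre_lever, patch_box from where it was at the start of the episode above 0.015 m).
It also fails if it takes over 70 s, if anything falls off the work surface, if the arm or the gripper's body presses on something with over 40 N, if the wrist force passes 120 N, or if a joint passes its speed limit or range.

## Working session

There is one attempt and no reset: what is moved stays moved. The work goes in short steps, Python scripts to look and compute and a shell command to move; the robot and the scene stay as the last step left them, time stands still between calls to the robot, and variables do not carry over. Pictures are saved under pics/ and viewed, at most 10 in all, crops included, and the job is handed in when it is done.

```bash
mkdir -p pics
python3 - <<'E'
from cell import manip
import cv2,numpy as np
for n in("top","side"):
    cv2.imwrite(f"pics/{n}0.png",manip.camera(n))
    i=manip.camera_info(n);print(n,np.round(i["camera_matrix"],1).tolist(),np.round(i["R"],4).tolist(),np.round(i["t"],1).tolist())
print(manip.read_state())
E
```

```text
top [[553.0, 0.0, 327.1], [0.0, 553.0, 250.1], [0.0, 0.0, 1.0]] [[-0.0154, -0.9998, 0.0116], [-0.9915, 0.0138, -0.1297], [0.1296, -0.0135, -0.9915]] [95.2, 591.6, 1363.1]
side [[564.6, 0.0, 320.7], [0.0, 564.6, 233.3], [0.0, 0.0, 1.0]] [[0.7648, -0.6441, -0.0154], [-0.3515, -0.3973, -0.8477], [0.5399, 0.6537, -0.5302]] [-356.1, 328.7, 1410.0]
{'clock': 0.1, 'joints': array([ 1.04943458e+00,  3.00402356e-01,  1.52151190e+00,  9.16811407e-06,
        1.32068408e+00, -6.65739447e-02]), 'qd': array([-2.51863365e-04, -1.18729322e-03, -2.05622515e-03, -2.31050507e-03,
        1.02924937e-03,  6.76355885e-05]), 'effort': array([ 1.90926003e-03, -5.32639432e+01, -3.53286052e+01,  7.09711318e-02,
        2.34627194e-02, -3.71747637e-05]), 'eef_pos': array([241.47296828, 493.90232421, 204.95329948]), 'eef_rot': array([-3.14058979e+00, -7.57634006e-05,  2.68680254e+00]), 'wrist_force': array([ 0.16355923, -0.14026128,  0.60089386]), 'moment': array([-0.06767461,  0.02742652,  0.0192431 ]), 'finger_force': 0.0, 'finger_gap': 93.50219055984307}
```

View pics/top0.png

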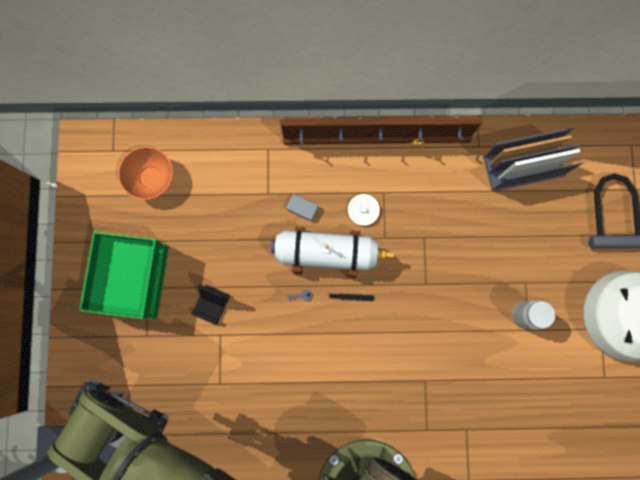

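View pics/side0.png

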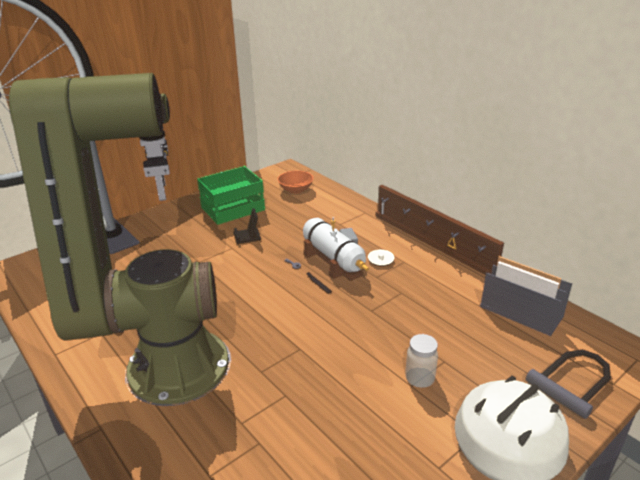

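The top view shows the canister at about (326,250), with its valve near (327,247). In the side view the valve is near (337,230). The surroundings are clear above the barrel. I'll zoom in on the valve in both views.

Run:
```python
import cv2,numpy as np
a=cv2.imread("pics/top0.png")[225:275,295:355];b=cv2.imread("pics/side0.png")[210:260,307:367]
f=lambda x:cv2.resize(x,None,fx=6.6,fy=6.6,interpolation=cv2.INTER_CUBIC)
cv2.imwrite("pics/z0.png",np.hstack([f(a),f(b)]))
```

```text
(no output)
```

View pics/z0.png

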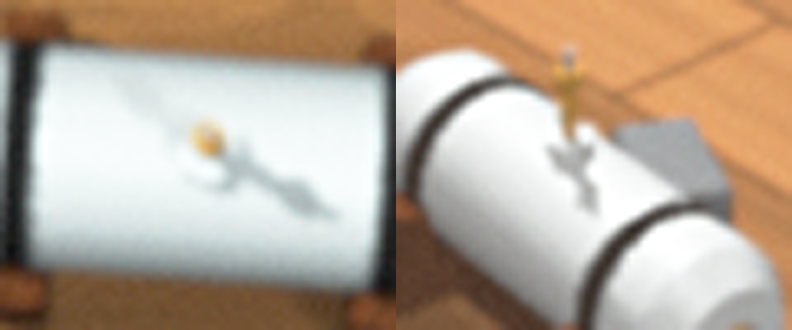

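Left half (top view): the nut is at crop (208,138) and the boss at (203,160). Right half (side view): the pin tip is at (172,47), the nut at (172,75) and the stem base at (172,135). I'll triangulate from these.

```bash
cat > h.py <<'E'
from cell import manip
import cv2,numpy as np
I={n:manip.camera_info(n) for n in("top","side")}
def ray(n,p):
    i=I[n];R=np.array(i["R"]);t=np.array(i["t"]).ravel()
    return -R.T@t,R.T@np.linalg.inv(i["camera_matrix"])@[p[0],p[1],1]
def onz(n,p,z):
    c,d=ray(n,p);return c+d*(z-c[2])/d[2]
def tri(p,q):
    c,d=ray("top",p);e,f=ray("side",q)
    s=np.linalg.lstsq(np.c_[d,-f],e-c,rcond=None)[0]
    return (c+s[0]*d+e+s[1]*f)/2,np.linalg.norm(c+s[0]*d-e-s[1]*f)
def proj(n,X):
    i=I[n];x=i["camera_matrix"]@(np.array(i["R"])@X+np.array(i["t"]).ravel());return x[:2]/x[2]
E
python3 - <<'E'
from h import *
g=lambda x,y,a,b:((x+.5)/6.6-.5+a,(y+.5)/6.6-.5+b)
nut=g(208,138,295,225);ns=g(172,75,307,210)
print("nut",tri(nut,ns))
print("boss top112",onz("top",g(203,160,295,225),112),"base side112",onz("side",g(172,135,307,210),112))
for z in(135,140,145):print(z,onz("top",nut,z),onz("side",ns,z))
print("tip",[(z,onz("side",g(172,45,307,210),z).round(1)) for z in(149,154,159)])
# canister axis via white mask in top
m=cv2.imread("pics/top0.png");w=(m.min(2)>150).astype('u1')
k,l,s,c=cv2.connectedComponentsWithStats(w)
for j in range(1,k):
    if s[j,4]>200 :print(s[j],c[j])
E
```

```text
nut (array([590.34893012,  89.67018783, 145.08983369]), np.float64(1.363520871245052))
boss top112 [586.35127608  91.6242465  112.        ] base side112 [591.63824955  90.33051822 112.        ]
135 [591.20023984  89.95784762 135.        ] [602.08861096 102.1536065  135.        ]
140 [590.50469821  90.01740644 140.        ] [596.58290528  95.81615897 140.        ]
145 [589.80915658  90.07696526 145.        ] [591.0771996   89.47871143 145.        ]
tip [(149, array([604.5, 104.9, 149. ])), (154, array([598.9,  98.4, 154. ])), (159, array([593.3,  91.9, 159. ]))]
[514 149  66  17 276] [546.52173913 157.02173913]
[348 194  32  31 802] [363.3042394  209.21072319]
[287 196  29  21 283] [300.86572438 206.37809187]
[275 231  21  32 579] [285.05354059 246.07599309]
[ 300  232   53   35 1601] [325.99750156 248.99875078]
[357 237  21  31 540] [366.34074074 251.84259259]
[ 584  272   56   86 3686] [614.84400434 312.2967987 ]
[528 301  27  27 589] [540.98811545 313.81324278]
```

The valve axis is near (590, 90), with the nut's centre at z of about 143–145. I'll fly over it at z 205 and wind the wrist to one end of its range, so that a single grasp can turn the nut far.

```bash
python3 -m inch '[{"dx":0.023,"dy":-0.027,"wz":-6},{"dx":0.046,"dy":-0.054,"wz":-12},{"dx":0.07,"dy":-0.081,"wz":-18},{"dx":0.093,"dy":-0.108,"wz":-25},{"dx":0.116,"dy":-0.135,"wz":-32}]'
python3 -m inch '[{"dx":0.023,"dy":-0.027,"wz":-6},{"dx":0.046,"dy":-0.054,"wz":-12},{"dx":0.07,"dy":-0.081,"wz":-18},{"dx":0.093,"dy":-0.108,"wz":-25},{"dx":0.116,"dy":-0.135,"wz":-32}]'
python3 -m inch '[{"dx":0.023,"dy":-0.027,"wz":-6},{"dx":0.046,"dy":-0.054,"wz":-12},{"dx":0.07,"dy":-0.081,"wz":-18},{"dx":0.093,"dy":-0.108,"wz":-25},{"dx":0.116,"dy":-0.134,"wz":-32}]'
python3 -m inch '[{"gripper":0.45,"wz":-7},{"gripper":0.45,"wz":-14},{"gripper":0.45,"wz":-20},{"gripper":0.45,"wz":-26},{"gripper":0.45,"wz":-32}]'
python3 -m inch '[{"wz":-7},{"wz":-14},{"wz":-20},{"wz":-26},{"wz":-32}]'
python3 -m inch '[{"wz":-7},{"wz":-14},{"wz":-20},{"wz":-26},{"wz":-30}]'
python3 - <<'E'
from h import *
s=manip.read_state();print(s["joints"].round(3),s["eef_pos"].round(1),s["eef_rot"].round(3))
E
```

```text
[ 1.049  0.3    1.522  0.     1.321 -0.067] [241.5 493.9 205. ] [-3.141 -0.     2.687]validation failed for argument at $[0]...
validation failed for argument at $[0]...
validation failed for argument at $[0]...
validation failed for argument at $[0]...
validation failed for argument at $[0]...
validation failed for argument at $[0]...
```

```bash
python3 -m inch '[{"gripper":1,"dx":0.023,"dy":-0.027,"dz":0,"wx":0,"wy":0,"wz":-6},{"gripper":1,"dx":0.046,"dy":-0.054,"dz":0,"wx":0,"wy":0,"wz":-12},{"gripper":1,"dx":0.07,"dy":-0.081,"dz":0,"wx":0,"wy":0,"wz":-18},{"gripper":1,"dx":0.093,"dy":-0.108,"dz":0,"wx":0,"wy":0,"wz":-25},{"gripper":1,"dx":0.116,"dy":-0.135,"dz":0,"wx":0,"wy":0,"wz":-32}]'
```

```text
clock: 0.52
eef_pos: [358.3, 357.6, 205.2]
eef_rot: [-3.141, 0.0, 2.123]
wrist_force: [0.3, 0.8, 0.2]
finger_gap: 94.0
finger_force: 0.0
```

```bash
python3 -m inch '[{"gripper":1,"dx":0.023,"dy":-0.027,"dz":0,"wx":0,"wy":0,"wz":-6},{"gripper":1,"dx":0.046,"dy":-0.054,"dz":0,"wx":0,"wy":0,"wz":-12},{"gripper":1,"dx":0.07,"dy":-0.081,"dz":0,"wx":0,"wy":0,"wz":-18},{"gripper":1,"dx":0.093,"dy":-0.108,"dz":0,"wx":0,"wy":0,"wz":-25},{"gripper":1,"dx":0.116,"dy":-0.135,"dz":0,"wx":0,"wy":0,"wz":-32}]'
python3 -m inch '[{"gripper":0.5,"dx":0.023,"dy":-0.027,"dz":0,"wx":0,"wy":0,"wz":-6},{"gripper":0.5,"dx":0.046,"dy":-0.054,"dz":0,"wx":0,"wy":0,"wz":-12},{"gripper":0.5,"dx":0.07,"dy":-0.081,"dz":0,"wx":0,"wy":0,"wz":-18},{"gripper":0.5,"dx":0.093,"dy":-0.108,"dz":0,"wx":0,"wy":0,"wz":-25},{"gripper":0.5,"dx":0.116,"dy":-0.133,"dz":0,"wx":0,"wy":0,"wz":-32}]'
python3 -m inch '[{"gripper":0.5,"dx":0,"dy":0,"dz":0,"wx":0,"wy":0,"wz":-7},{"gripper":0.5,"dx":0,"dy":0,"dz":0,"wx":0,"wy":0,"wz":-14},{"gripper":0.5,"dx":0,"dy":0,"dz":0,"wx":0,"wy":0,"wz":-20},{"gripper":0.5,"dx":0,"dy":0,"dz":0,"wx":0,"wy":0,"wz":-26},{"gripper":0.5,"dx":0,"dy":0,"dz":0,"wx":0,"wy":0,"wz":-32}]'
python3 -m inch '[{"gripper":0.5,"dx":0,"dy":0,"dz":0,"wx":0,"wy":0,"wz":-7},{"gripper":0.5,"dx":0,"dy":0,"dz":0,"wx":0,"wy":0,"wz":-14},{"gripper":0.5,"dx":0,"dy":0,"dz":0,"wx":0,"wy":0,"wz":-20},{"gripper":0.5,"dx":0,"dy":0,"dz":0,"wx":0,"wy":0,"wz":-26},{"gripper":0.5,"dx":0,"dy":0,"dz":0,"wx":0,"wy":0,"wz":-32}]'
python3 -m inch '[{"gripper":0.5,"dx":0,"dy":0,"dz":0,"wx":0,"wy":0,"wz":-7},{"gripper":0.5,"dx":0,"dy":0,"dz":0,"wx":0,"wy":0,"wz":-14},{"gripper":0.5,"dx":0,"dy":0,"dz":0,"wx":0,"wy":0,"wz":-20},{"gripper":0.5,"dx":0,"dy":0,"dz":0,"wx":0,"wy":0,"wz":-26},{"gripper":0.5,"dx":0,"dy":0,"dz":0,"wx":0,"wy":0,"wz":-30}]'
python3 - <<'E'
from h import *
s=manip.read_state();print(s["joints"].round(3),s["eef_pos"].round(1),s["eef_rot"].round(3))
for n in("top","side"):
    im=manip.camera(n);u,v=proj(n,[590,90,160]).astype(int);print(n,u,v)
    cv2.imwrite(f"pics/{n}1.png",cv2.resize(im[v-35:v+35,u-35:u+35],None,fx=5.5,fy=5.5,interpolation=cv2.INTER_CUBIC))
cv2.imwrite("pics/z1.png",np.hstack([cv2.imread(f"pics/{n}1.png") for n in("top","side")]))
E
```

```text
clock: 0.93
eef_pos: [474.4, 222.5, 205.3]
eef_rot: [-3.141, 0.0, 1.564]
wrist_force: [1.2, 1.3, 0.1]
finger_gap: 93.9
finger_force: 0.0
clock: 1.35
eef_pos: [590.4, 89.3, 205.1]
eef_rot: [-3.141, 0.0, 1.005]
wrist_force: [-0.2, -0.1, 0.0]
finger_gap: 64.0
finger_force: 0.0
clock: 1.77
eef_pos: [589.5, 91.0, 205.0]
eef_rot: [-3.141, 0.001, 0.447]
wrist_force: [0.8, -0.2, 0.2]
finger_gap: 47.0
finger_force: 0.0
clock: 2.18
eef_pos: [589.4, 91.1, 205.0]
eef_rot: [3.141, 0.001, -0.111]
wrist_force: [0.6, -0.6, -0.1]
finger_gap: 47.2
finger_force: 0.0
clock: 2.6
eef_pos: [589.4, 91.1, 205.0]
eef_rot: [3.141, 0.001, -0.635]
wrist_force: [-0.6, 0.7, 0.2]
finger_gap: 47.2
finger_force: 0.0
[0.092 0.405 1.381 0.    1.357 2.298] [589.4  91.1 205. ] [ 3.141e+00  1.000e-03 -6.350e-01]
top 326 244
side 332 216
```

View pics/z1.png

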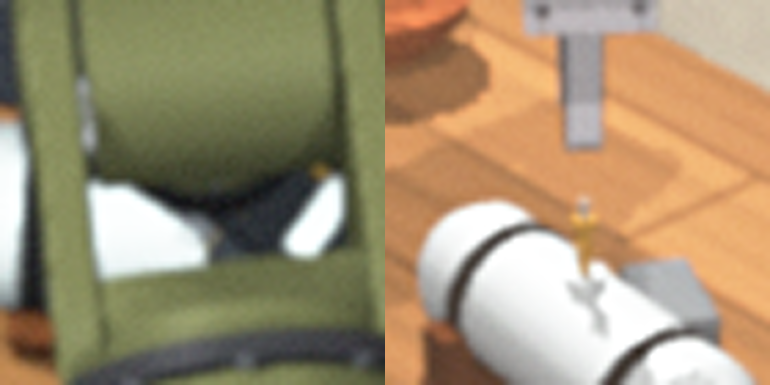

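The side view shows the finger at x≈584 and the pin at x≈583, so they are lined up across the closing direction. The top view is hidden by the arm. I'll descend around the valve and close softly.

```bash
python3 -m inch '[{"gripper":0.5,"dx":0,"dy":0,"dz":-0.012,"wx":0,"wy":0,"wz":0},{"gripper":0.5,"dx":0,"dy":0,"dz":-0.024,"wx":0,"wy":0,"wz":0},{"gripper":0.5,"dx":0,"dy":0,"dz":-0.036,"wx":0,"wy":0,"wz":0},{"gripper":0.5,"dx":0,"dy":0,"dz":-0.048,"wx":0,"wy":0,"wz":0},{"gripper":0.5,"dx":0,"dy":0,"dz":-0.055,"wx":0,"wy":0,"wz":0}]' 4
python3 -m inch '[{"gripper":0.4,"dx":0,"dy":0,"dz":-0.006,"wx":0,"wy":0,"wz":0},{"gripper":0.4,"dx":0,"dy":0,"dz":-0.012,"wx":0,"wy":0,"wz":0},{"gripper":0.35,"dx":0,"dy":0,"dz":-0.018,"wx":0,"wy":0,"wz":0},{"gripper":0.3,"dx":0,"dy":0,"dz":-0.024,"wx":0,"wy":0,"wz":0},{"gripper":0.25,"dx":0,"dy":0,"dz":-0.024,"wx":0,"wy":0,"wz":0}]' 4
python3 - <<'E'
from h import *
im=manip.camera("side");u,v=proj("side",[590,90,150]).astype(int);print(u,v)
cv2.imwrite("pics/z2.png",cv2.resize(im[v-30:v+30,u-40:u+40],None,fx=8,fy=8,interpolation=cv2.INTER_CUBIC))
E
```

```text
clock: 3.12
eef_pos: [588.9, 91.0, 147.8]
eef_rot: [3.14, 0.002, -0.629]
wrist_force: [0.8, -0.2, -0.8]
finger_gap: 47.2
finger_force: 0.0
clock: 3.53
eef_pos: [589.2, 91.0, 125.2]
eef_rot: [3.141, 0.001, -0.629]
wrist_force: [0.1, 0.0, -0.6]
finger_gap: 25.3
finger_force: 0.0
332 219
```

View pics/z2.png

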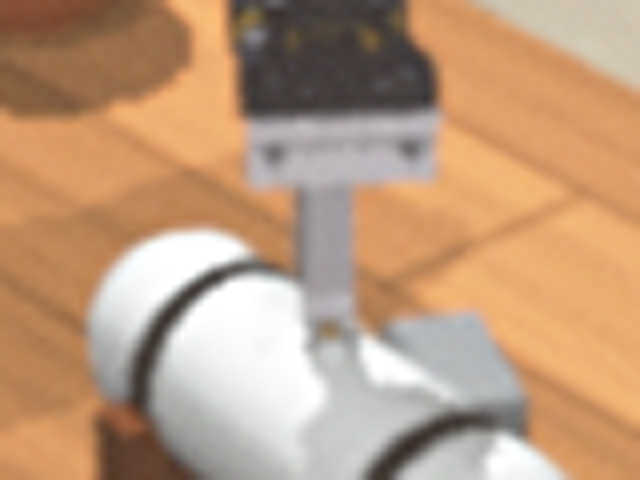

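The finger hides the nut, and the stem base shows just below the tip at (328,330), central to the finger. I'll close gently to feel for centring.

```bash
python3 -m inch '[{"gripper":0.15,"dx":0,"dy":0,"dz":0,"wx":0,"wy":0,"wz":0},{"gripper":0.1,"dx":0,"dy":0,"dz":0,"wx":0,"wy":0,"wz":0},{"gripper":0.05,"dx":0,"dy":0,"dz":0,"wx":0,"wy":0,"wz":0},{"gripper":0.05,"dx":0,"dy":0,"dz":0,"wx":0,"wy":0,"wz":0},{"gripper":0.05,"dx":0,"dy":0,"dz":0,"wx":0,"wy":0,"wz":0}]' 4
python3 -c "
from h import *
s=manip.read_state();print(s['wrist_force'],s['moment'],s['finger_gap'],s['finger_force'],s['eef_pos'])"
```

```text
clock: 4.0
eef_pos: [590.4, 91.9, 127.0]
eef_rot: [-3.139, -0.001, -0.629]
wrist_force: [5.6, 5.5, -2.2]
finger_gap: 11.8
finger_force: 4.0
[ 5.62954903  5.45137006 -2.16118253] [ 1.11818143 -0.90430404  0.05467491] 11.825388239441715 4.00118732250121 [590.37273652  91.86117131 126.96331796]
```

The gap of 11.8 mm confirms the nut. The residual side force says the axis lies about 1.5 mm towards +x+y, so I'll shift there and firm up.

```bash
python3 -m inch '[{"gripper":0.05,"dx":0.001,"dy":0.001,"dz":0,"wx":0,"wy":0,"wz":0},{"gripper":0.05,"dx":0.001,"dy":0.001,"dz":0,"wx":0,"wy":0,"wz":0},{"gripper":0.05,"dx":0.001,"dy":0.001,"dz":0,"wx":0,"wy":0,"wz":0},{"gripper":0.05,"dx":0.001,"dy":0.001,"dz":0,"wx":0,"wy":0,"wz":0},{"gripper":0.05,"dx":0.001,"dy":0.001,"dz":0,"wx":0,"wy":0,"wz":0}]' 4
python3 -c "
from h import *
s=manip.read_state();print(s['wrist_force'],s['moment'],s['finger_gap'],s['finger_force'],s['eef_pos'])"
```

```text
clock: 4.42
eef_pos: [590.6, 92.0, 126.7]
eef_rot: [-3.142, -0.0, -0.629]
wrist_force: [-4.1, -0.1, 5.1]
finger_gap: 11.6
finger_force: 4.0
[-4.09806138 -0.11608264  5.07988103] [-0.14453047  0.78469279 -0.04111121] 11.562725795363315 3.9999790862202644 [590.59296461  92.00853048 126.68211874]
```

```bash
python3 -m inch '[{"gripper":0.05,"dx":0,"dy":0,"dz":0,"wx":0,"wy":0,"wz":0},{"gripper":0.05,"dx":0,"dy":0,"dz":0,"wx":0,"wy":0,"wz":0},{"gripper":0.05,"dx":0,"dy":0,"dz":0,"wx":0,"wy":0,"wz":4},{"gripper":0.05,"dx":0,"dy":0,"dz":0,"wx":0,"wy":0,"wz":8},{"gripper":0.05,"dx":0,"dy":0,"dz":0,"wx":0,"wy":0,"wz":12}]' 20
python3 -c "
from h import *
s=manip.read_state();print(s['wrist_force'],s['moment'],s['finger_gap'],s['finger_force'],s['eef_pos'])"
python3 -m inch '[{"gripper":0.05,"dx":0,"dy":0,"dz":0,"wx":0,"wy":0,"wz":5},{"gripper":0.05,"dx":0,"dy":0,"dz":0,"wx":0,"wy":0,"wz":10},{"gripper":0.05,"dx":0,"dy":0,"dz":0,"wx":0,"wy":0,"wz":15},{"gripper":0.05,"dx":0,"dy":0,"dz":0,"wx":0,"wy":0,"wz":20},{"gripper":0.05,"dx":0,"dy":0,"dz":0,"wx":0,"wy":0,"wz":25}]'
python3 -c "
from h import *
s=manip.read_state();print(s['wrist_force'],s['moment'],s['finger_gap'],s['finger_force'],s['eef_pos'])"
```

```text
clock: 4.83
eef_pos: [590.4, 91.7, 126.7]
eef_rot: [3.141, 0.0, -0.417]
wrist_force: [-5.7, -3.7, 6.2]
finger_gap: 11.4
finger_force: 20.0
[-5.65688926 -3.67306099  6.20891862] [-0.79422295  1.2405858  -0.06148858] 11.377531217431422 20.001325607299805 [590.41499058  91.67974007 126.68349202]
clock: 5.25
eef_pos: [590.3, 90.9, 126.7]
eef_rot: [3.14, 0.001, 0.02]
wrist_force: [-7.2, -9.5, 7.3]
finger_gap: 10.8
finger_force: 20.0
[-7.1845896  -9.52418321  7.30472893] [-1.79112945  1.44893847 -0.03613899] 10.762586051671885 20.001402497291565 [590.26787409  90.90295089 126.67261508]
```

The force now points towards −x−y and the gap is shrinking. I'll release, recentre and grip again softly at this yaw.

```bash
python3 -m inch '[{"gripper":0.22,"dx":0,"dy":0,"dz":0,"wx":0,"wy":0,"wz":0},{"gripper":0.22,"dx":0,"dy":0,"dz":0,"wx":0,"wy":0,"wz":0},{"gripper":0.22,"dx":0,"dy":-0.001,"dz":0,"wx":0,"wy":0,"wz":0},{"gripper":0.22,"dx":0,"dy":-0.001,"dz":0,"wx":0,"wy":0,"wz":0},{"gripper":0.22,"dx":0,"dy":-0.001,"dz":0,"wx":0,"wy":0,"wz":0}]' 4
python3 -m inch '[{"gripper":0.1,"dx":0,"dy":0,"dz":0,"wx":0,"wy":0,"wz":0},{"gripper":0.05,"dx":0,"dy":0,"dz":0,"wx":0,"wy":0,"wz":0},{"gripper":0.05,"dx":0,"dy":0,"dz":0,"wx":0,"wy":0,"wz":0},{"gripper":0.05,"dx":0,"dy":0,"dz":0,"wx":0,"wy":0,"wz":0},{"gripper":0.05,"dx":0,"dy":0,"dz":0,"wx":0,"wy":0,"wz":0}]' 4
python3 - <<'E'
from h import *
s=manip.read_state();print(s['wrist_force'],s['moment'],s['finger_gap'],s['finger_force'],s['eef_pos'])
im=manip.camera("side");u,v=proj("side",[590,90,150]).astype(int);print(u,v)
cv2.imwrite("pics/z3.png",cv2.resize(im[v-30:v+30,u-40:u+40],None,fx=10,fy=10,interpolation=cv2.INTER_CUBIC))
E
```

```text
clock: 5.67
eef_pos: [590.6, 91.2, 126.3]
eef_rot: [-3.141, 0.0, 0.016]
wrist_force: [-0.1, 0.4, -0.3]
finger_gap: 20.7
finger_force: 0.0
clock: 6.08
eef_pos: [590.6, 90.9, 126.4]
eef_rot: [3.141, 0.0, 0.016]
wrist_force: [0.2, -3.6, -0.3]
finger_gap: 11.6
finger_force: 4.0
[ 0.18974194 -3.5694864  -0.27542047] [-0.55612478  0.14615656 -0.06932119] 11.553312538553174 4.000021666288376 [590.60112189  90.86699414 126.3821652 ]
332 219
```

View pics/z3.png

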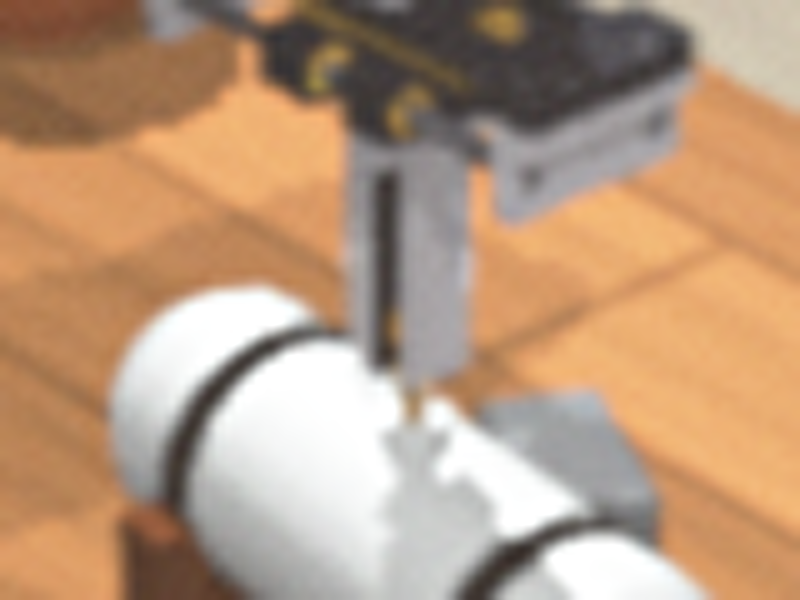

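Both fingers are on the nut (glint at 395,325), with the stem base below at (412,405). I'll nudge y, firm up and sweep.

```bash
python3 -m inch '[{"gripper":0.05,"dx":0,"dy":-0.0006,"dz":0,"wx":0,"wy":0,"wz":0},{"gripper":0.05,"dx":0,"dy":-0.0006,"dz":0,"wx":0,"wy":0,"wz":5},{"gripper":0.05,"dx":0,"dy":-0.0006,"dz":0,"wx":0,"wy":0,"wz":10},{"gripper":0.05,"dx":0,"dy":-0.0006,"dz":0,"wx":0,"wy":0,"wz":15},{"gripper":0.05,"dx":0,"dy":-0.0006,"dz":0,"wx":0,"wy":0,"wz":20}]' 20
python3 -c "
from h import *
s=manip.read_state();print(s['wrist_force'],s['moment'],s['finger_gap'],s['eef_pos'])"
python3 -m inch '[{"gripper":0.05,"dx":0,"dy":0,"dz":0,"wx":0,"wy":0,"wz":5},{"gripper":0.05,"dx":0,"dy":0,"dz":0,"wx":0,"wy":0,"wz":10},{"gripper":0.05,"dx":0,"dy":0,"dz":0,"wx":0,"wy":0,"wz":15},{"gripper":0.05,"dx":0,"dy":0,"dz":0,"wx":0,"wy":0,"wz":20},{"gripper":0.05,"dx":0,"dy":0,"dz":0,"wx":0,"wy":0,"wz":25}]'
python3 -c "
from h import *
s=manip.read_state();print(s['wrist_force'],s['moment'],s['finger_gap'],s['eef_pos'])"
```

```text
clock: 6.55
eef_pos: [590.7, 90.3, 126.4]
eef_rot: [3.141, -0.0, 0.37]
wrist_force: [1.3, -3.9, -1.4]
finger_gap: 10.7
finger_force: 20.0
[ 1.30714921 -3.94210056 -1.40922631] [-0.7079821  -0.10657909 -0.03540616] 10.682947820080535 [590.70311229  90.31331787 126.39250652]
clock: 6.97
eef_pos: [591.0, 89.8, 126.4]
eef_rot: [3.14, -0.0, 0.806]
wrist_force: [3.8, -5.5, -2.9]
finger_gap: 11.1
finger_force: 20.0
[ 3.8353589  -5.45541918 -2.93619812] [-1.26348704 -0.6648817  -0.067734  ] 11.111140942208126 [591.03449598  89.82381152 126.42346869]
```

```bash
python3 -m inch '[{"gripper":0.05,"dx":0.0003,"dy":-0.0005,"dz":0,"wx":0,"wy":0,"wz":6},{"gripper":0.05,"dx":0.0003,"dy":-0.0005,"dz":0,"wx":0,"wy":0,"wz":12},{"gripper":0.05,"dx":0.0003,"dy":-0.0005,"dz":0,"wx":0,"wy":0,"wz":18},{"gripper":0.05,"dx":0.0003,"dy":-0.0005,"dz":0,"wx":0,"wy":0,"wz":24},{"gripper":0.05,"dx":0.0003,"dy":-0.0005,"dz":0,"wx":0,"wy":0,"wz":30}]'
python3 -c "
from h import *
s=manip.read_state();print(s['joints'][5],s['moment'][2])"
python3 -m inch '[{"gripper":0.05,"dx":0,"dy":0,"dz":0,"wx":0,"wy":0,"wz":6},{"gripper":0.05,"dx":0,"dy":0,"dz":0,"wx":0,"wy":0,"wz":12},{"gripper":0.05,"dx":0,"dy":0,"dz":0,"wx":0,"wy":0,"wz":18},{"gripper":0.05,"dx":0,"dy":0,"dz":0,"wx":0,"wy":0,"wz":24},{"gripper":0.05,"dx":0,"dy":0,"dz":0,"wx":0,"wy":0,"wz":30}]'
python3 -c "
from h import *
s=manip.read_state();print(s['joints'][5],s['moment'][2])"
```

```text
clock: 7.38
eef_pos: [591.7, 89.4, 126.5]
eef_rot: [3.139, 0.0, 1.33]
wrist_force: [7.8, -5.3, -3.4]
finger_gap: 10.9
finger_force: 20.0
0.33006874587053414 -0.09414378563510283
clock: 7.8
eef_pos: [592.4, 89.5, 126.5]
eef_rot: [3.138, 0.001, 1.854]
wrist_force: [14.3, -4.3, -7.2]
finger_gap: 10.8
finger_force: 20.0
-0.1935126607106405 -0.08860661216776476
```

Combining the grasps at three yaws puts the valve axis near (592.0, 90.6). I'll release, recentre and regrip.

```bash
python3 -m inch '[{"gripper":0.2,"dx":0,"dy":0,"dz":0,"wx":0,"wy":0,"wz":0},{"gripper":0.2,"dx":0,"dy":0,"dz":0,"wx":0,"wy":0,"wz":0},{"gripper":0.2,"dx":0.0011,"dy":0.0005,"dz":0,"wx":0,"wy":0,"wz":0},{"gripper":0.2,"dx":0.0011,"dy":0.0005,"dz":0,"wx":0,"wy":0,"wz":0},{"gripper":0.2,"dx":0.0011,"dy":0.0005,"dz":0,"wx":0,"wy":0,"wz":0}]' 4
python3 -m inch '[{"gripper":0.1,"dx":0,"dy":0,"dz":0,"wx":0,"wy":0,"wz":0},{"gripper":0.05,"dx":0,"dy":0,"dz":0,"wx":0,"wy":0,"wz":0},{"gripper":0.05,"dx":0,"dy":0,"dz":0,"wx":0,"wy":0,"wz":0},{"gripper":0.05,"dx":0,"dy":0,"dz":0,"wx":0,"wy":0,"wz":0},{"gripper":0.05,"dx":0,"dy":0,"dz":0,"wx":0,"wy":0,"wz":0}]' 4
python3 -m inch '[{"gripper":0.05,"dx":0,"dy":0,"dz":0,"wx":0,"wy":0,"wz":0},{"gripper":0.05,"dx":0,"dy":0,"dz":0,"wx":0,"wy":0,"wz":6},{"gripper":0.05,"dx":0,"dy":0,"dz":0,"wx":0,"wy":0,"wz":12},{"gripper":0.05,"dx":0,"dy":0,"dz":0,"wx":0,"wy":0,"wz":18},{"gripper":0.05,"dx":0,"dy":0,"dz":0,"wx":0,"wy":0,"wz":24}]' 20
python3 -c "
from h import *
s=manip.read_state();print(s['joints'][5],s['moment'][2])"
python3 -m inch '[{"gripper":0.05,"dx":0,"dy":0,"dz":0,"wx":0,"wy":0,"wz":6},{"gripper":0.05,"dx":0,"dy":0,"dz":0,"wx":0,"wy":0,"wz":12},{"gripper":0.05,"dx":0,"dy":0,"dz":0,"wx":0,"wy":0,"wz":18},{"gripper":0.05,"dx":0,"dy":0,"dz":0,"wx":0,"wy":0,"wz":24},{"gripper":0.05,"dx":0,"dy":0,"dz":0,"wx":0,"wy":0,"wz":30}]'
python3 -c "
from h import *
s=manip.read_state();print(s['joints'][5],s['moment'][2])"
```

```text
clock: 8.22
eef_pos: [591.9, 90.6, 126.4]
eef_rot: [-3.141, -0.0, 1.848]
wrist_force: [0.5, 0.4, -1.0]
finger_gap: 18.8
finger_force: 0.0
clock: 8.63
eef_pos: [592.1, 90.6, 126.5]
eef_rot: [3.141, -0.0, 1.849]
wrist_force: [2.7, 1.1, -0.9]
finger_gap: 11.7
finger_force: 4.0
clock: 9.05
eef_pos: [592.2, 90.6, 126.5]
eef_rot: [3.141, 0.0, 2.273]
wrist_force: [4.5, 2.4, -1.8]
finger_gap: 11.0
finger_force: 20.0
-0.6116707759899132 -0.055630447409456746
clock: 9.47
eef_pos: [592.3, 90.7, 126.5]
eef_rot: [3.141, 0.001, 2.797]
wrist_force: [4.5, 2.1, -2.5]
finger_gap: 10.8
finger_force: 20.0
-1.135284964749939 -0.05409311170944513
```

Well centred now, with the torque at the expected 0.055 N m. I'll continue to near the wrist limit.

```bash
python3 -m inch '[{"gripper":0.05,"dx":0.0003,"dy":0.0001,"dz":0,"wx":0,"wy":0,"wz":6},{"gripper":0.05,"dx":0.0003,"dy":0.0001,"dz":0,"wx":0,"wy":0,"wz":12},{"gripper":0.05,"dx":0.0003,"dy":0.0001,"dz":0,"wx":0,"wy":0,"wz":18},{"gripper":0.05,"dx":0.0003,"dy":0.0001,"dz":0,"wx":0,"wy":0,"wz":24},{"gripper":0.05,"dx":0.0003,"dy":0.0001,"dz":0,"wx":0,"wy":0,"wz":30}]'
python3 -m inch '[{"gripper":0.05,"dx":0,"dy":0,"dz":0,"wx":0,"wy":0,"wz":6},{"gripper":0.05,"dx":0,"dy":0,"dz":0,"wx":0,"wy":0,"wz":12},{"gripper":0.05,"dx":0,"dy":0,"dz":0,"wx":0,"wy":0,"wz":18},{"gripper":0.05,"dx":0,"dy":0,"dz":0,"wx":0,"wy":0,"wz":24},{"gripper":0.05,"dx":0,"dy":0,"dz":0,"wx":0,"wy":0,"wz":30}]'
python3 -m inch '[{"gripper":0.05,"dx":0,"dy":0,"dz":0,"wx":0,"wy":0,"wz":5},{"gripper":0.05,"dx":0,"dy":0,"dz":0,"wx":0,"wy":0,"wz":10},{"gripper":0.05,"dx":0,"dy":0,"dz":0,"wx":0,"wy":0,"wz":10},{"gripper":0.05,"dx":0,"dy":0,"dz":0,"wx":0,"wy":0,"wz":10},{"gripper":0.05,"dx":0,"dy":0,"dz":0,"wx":0,"wy":0,"wz":10}]'
python3 -c "
from h import *
s=manip.read_state();print(s['joints'][5],s['moment'][2])"
```

```text
clock: 9.88
eef_pos: [592.3, 90.8, 126.5]
eef_rot: [3.141, 0.0, -2.963]
wrist_force: [1.4, 2.9, -0.9]
finger_gap: 11.1
finger_force: 20.0
clock: 10.3
eef_pos: [592.3, 90.9, 126.5]
eef_rot: [3.141, 0.0, -2.439]
wrist_force: [2.9, 3.1, -1.1]
finger_gap: 10.8
finger_force: 20.0
clock: 10.72
eef_pos: [592.2, 90.9, 126.5]
eef_rot: [3.141, 0.0, -2.273]
wrist_force: [1.9, 5.5, 0.4]
finger_gap: 10.9
finger_force: 20.0
-2.3488920274746437 -0.01186090655346424
```

The nut has turned about 4.6 rad nominally. I'll add a 30° insurance bite, after opening and rewinding.

```bash
python3 -m inch '[{"gripper":0.2,"dx":0,"dy":0,"dz":0,"wx":0,"wy":0,"wz":0},{"gripper":0.2,"dx":0,"dy":0,"dz":0,"wx":0,"wy":0,"wz":0},{"gripper":0.2,"dx":0,"dy":0,"dz":0,"wx":0,"wy":0,"wz":-7},{"gripper":0.2,"dx":0,"dy":0,"dz":0,"wx":0,"wy":0,"wz":-14},{"gripper":0.2,"dx":0,"dy":0,"dz":0,"wx":0,"wy":0,"wz":-20}]' 4
python3 -m inch '[{"gripper":0.15,"dx":0,"dy":0,"dz":0,"wx":0,"wy":0,"wz":-7},{"gripper":0.15,"dx":0,"dy":0,"dz":0,"wx":0,"wy":0,"wz":-12},{"gripper":0.05,"dx":0,"dy":0,"dz":0,"wx":0,"wy":0,"wz":-12},{"gripper":0.05,"dx":0,"dy":0,"dz":0,"wx":0,"wy":0,"wz":-12},{"gripper":0.05,"dx":0,"dy":0,"dz":0,"wx":0,"wy":0,"wz":-12}]' 4
python3 -m inch '[{"gripper":0.05,"dx":0,"dy":0,"dz":0,"wx":0,"wy":0,"wz":0},{"gripper":0.05,"dx":0,"dy":0,"dz":0,"wx":0,"wy":0,"wz":6},{"gripper":0.05,"dx":0,"dy":0,"dz":0,"wx":0,"wy":0,"wz":12},{"gripper":0.05,"dx":0,"dy":0,"dz":0,"wx":0,"wy":0,"wz":18},{"gripper":0.05,"dx":0,"dy":0,"dz":0,"wx":0,"wy":0,"wz":24}]' 20
python3 -m inch '[{"gripper":0.05,"dx":0,"dy":0,"dz":0,"wx":0,"wy":0,"wz":6},{"gripper":0.05,"dx":0,"dy":0,"dz":0,"wx":0,"wy":0,"wz":6},{"gripper":0.05,"dx":0,"dy":0,"dz":0,"wx":0,"wy":0,"wz":6},{"gripper":0.2,"dx":0,"dy":0,"dz":0,"wx":0,"wy":0,"wz":6},{"gripper":0.2,"dx":0,"dy":0,"dz":0,"wx":0,"wy":0,"wz":6}]'
python3 -m inch '[{"gripper":0.25,"dx":0,"dy":0,"dz":0.012,"wx":0,"wy":0,"wz":0},{"gripper":0.25,"dx":0,"dy":0,"dz":0.024,"wx":0,"wy":0,"wz":0},{"gripper":0.25,"dx":0,"dy":0,"dz":0.036,"wx":0,"wy":0,"wz":0},{"gripper":0.0,"dx":0,"dy":0,"dz":0.048,"wx":0,"wy":0,"wz":0},{"gripper":0.0,"dx":0,"dy":0,"dz":0.05,"wx":0,"wy":0,"wz":0}]' 10
python3 -m inch '[{"gripper":0.0,"dx":0,"dy":0,"dz":0,"wx":0,"wy":0,"wz":0},{"gripper":0.0,"dx":0,"dy":0,"dz":0,"wx":0,"wy":0,"wz":0},{"gripper":0.0,"dx":0,"dy":0,"dz":0,"wx":0,"wy":0,"wz":0},{"gripper":0.0,"dx":0,"dy":0,"dz":0,"wx":0,"wy":0,"wz":0},{"gripper":0.0,"dx":0,"dy":0,"dz":0,"wx":0,"wy":0,"wz":0}]'
python3 - <<'E'
from h import *
im=manip.camera("side");u,v=proj("side",[592,90.7,165]).astype(int);print(u,v,manip.read_state()['eef_pos'])
cv2.imwrite("pics/z4.png",cv2.resize(im[v-30:v+30,u-40:u+40],None,fx=10,fy=10,interpolation=cv2.INTER_CUBIC))
for z in(149,154,159,164):print(z,proj("side",[592.1,90.7,z])-[u-40,v-30])
E
```

```text
clock: 11.13
eef_pos: [592.3, 90.2, 126.4]
eef_rot: [-3.141, -0.0, -2.626]
wrist_force: [-0.6, 0.2, -0.7]
finger_gap: 19.1
finger_force: 0.0
clock: 11.55
eef_pos: [592.1, 90.7, 126.4]
eef_rot: [3.141, -0.0, -2.826]
wrist_force: [-2.0, 3.2, 0.5]
finger_gap: 11.5
finger_force: 4.0
clock: 11.97
eef_pos: [592.1, 90.7, 126.4]
eef_rot: [3.141, -0.0, -2.403]
wrist_force: [-2.0, 3.3, 0.1]
finger_gap: 10.8
finger_force: 20.0
clock: 12.38
eef_pos: [592.5, 90.2, 126.5]
eef_rot: [-3.141, -0.0, -2.307]
wrist_force: [-0.3, 0.1, -0.1]
finger_gap: 18.0
finger_force: 0.0
clock: 12.8
eef_pos: [593.3, 90.6, 179.9]
eef_rot: [-3.139, 0.003, -2.305]
wrist_force: [-0.2, -0.6, 0.1]
finger_gap: 13.7
finger_force: 0.0
clock: 13.22
eef_pos: [592.1, 90.6, 175.9]
eef_rot: [3.141, -0.001, -2.305]
wrist_force: [0.4, 0.9, -0.2]
finger_gap: 0.3
finger_force: 0.0
332 214 [592.189494    90.57573356 176.04485557]
149 [40.62002465 35.53535195]
154 [40.61310297 34.1122996 ]
159 [40.60615976 32.68482065]
164 [40.59919493 31.25289442]
```

View pics/z4.png

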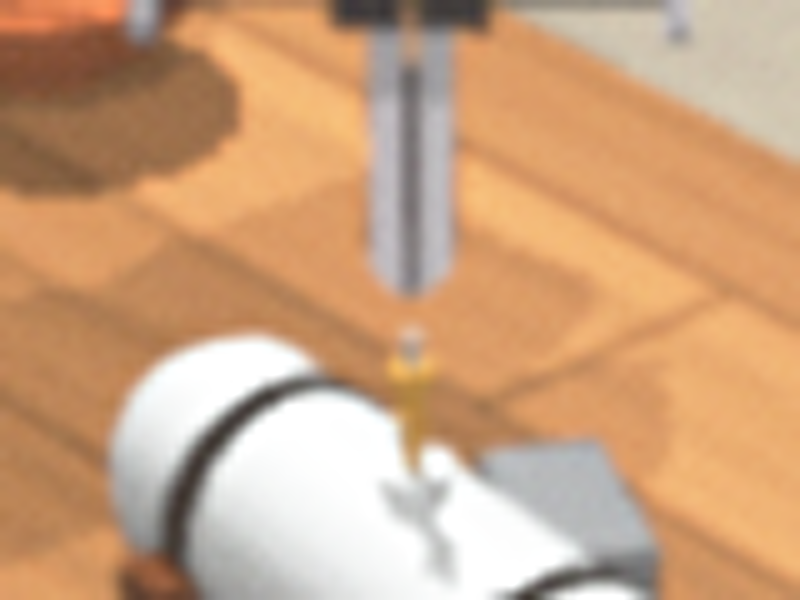

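The closed fingertips sit at (410,297), directly above the pin tip at (411,330), which I put at z of about 158. I'll feel downward carefully.

```bash
python3 -m inch '[{"gripper":0.0,"dx":0,"dy":0,"dz":-0.004,"wx":0,"wy":0,"wz":0},{"gripper":0.0,"dx":0,"dy":0,"dz":-0.008,"wx":0,"wy":0,"wz":0},{"gripper":0.0,"dx":0,"dy":0,"dz":-0.011,"wx":0,"wy":0,"wz":0},{"gripper":0.0,"dx":0,"dy":0,"dz":-0.013,"wx":0,"wy":0,"wz":0},{"gripper":0.0,"dx":0,"dy":0,"dz":-0.013,"wx":0,"wy":0,"wz":0}]'
python3 -m inch '[{"gripper":0.0,"dx":0,"dy":0,"dz":-0.0005,"wx":0,"wy":0,"wz":0},{"gripper":0.0,"dx":0,"dy":0,"dz":-0.001,"wx":0,"wy":0,"wz":0},{"gripper":0.0,"dx":0,"dy":0,"dz":-0.0015,"wx":0,"wy":0,"wz":0},{"gripper":0.0,"dx":0,"dy":0,"dz":-0.002,"wx":0,"wy":0,"wz":0},{"gripper":0.0,"dx":0,"dy":0,"dz":-0.002,"wx":0,"wy":0,"wz":0}]'
python3 -m inch '[{"gripper":0.0,"dx":0,"dy":0,"dz":-0.0005,"wx":0,"wy":0,"wz":0},{"gripper":0.0,"dx":0,"dy":0,"dz":-0.001,"wx":0,"wy":0,"wz":0},{"gripper":0.0,"dx":0,"dy":0,"dz":-0.0015,"wx":0,"wy":0,"wz":0},{"gripper":0.0,"dx":0,"dy":0,"dz":-0.0015,"wx":0,"wy":0,"wz":0},{"gripper":0.0,"dx":0,"dy":0,"dz":-0.0015,"wx":0,"wy":0,"wz":0}]'
python3 -c "
from h import *
s=manip.read_state();print(s['wrist_force'],s['eef_pos'])"
```

```text
clock: 13.68
eef_pos: [592.1, 90.6, 162.7]
eef_rot: [3.141, -0.001, -2.305]
wrist_force: [0.5, -0.5, 0.1]
finger_gap: 0.4
finger_force: 0.0
clock: 14.1
eef_pos: [592.3, 90.6, 161.4]
eef_rot: [3.142, 0.0, -2.305]
wrist_force: [0.6, 0.1, 0.8]
finger_gap: 0.6
finger_force: 0.0
clock: 14.52
eef_pos: [592.3, 90.6, 159.9]
eef_rot: [3.142, -0.0, -2.305]
wrist_force: [0.1, -0.4, 0.0]
finger_gap: 0.5
finger_force: 0.0
[ 0.08886648 -0.36295779  0.02953253] [592.29008672  90.56708472 159.92692412]
```

```bash
python3 -m inch '[{"gripper":0.0,"dx":0,"dy":0,"dz":-0.0005,"wx":0,"wy":0,"wz":0},{"gripper":0.0,"dx":0,"dy":0,"dz":-0.001,"wx":0,"wy":0,"wz":0},{"gripper":0.0,"dx":0,"dy":0,"dz":-0.0015,"wx":0,"wy":0,"wz":0},{"gripper":0.0,"dx":0,"dy":0,"dz":-0.0015,"wx":0,"wy":0,"wz":0},{"gripper":0.0,"dx":0,"dy":0,"dz":-0.0015,"wx":0,"wy":0,"wz":0}]'
python3 -m inch '[{"gripper":0.0,"dx":0,"dy":0,"dz":-0.0005,"wx":0,"wy":0,"wz":0},{"gripper":0.0,"dx":0,"dy":0,"dz":-0.001,"wx":0,"wy":0,"wz":0},{"gripper":0.0,"dx":0,"dy":0,"dz":-0.001,"wx":0,"wy":0,"wz":0},{"gripper":0.0,"dx":0,"dy":0,"dz":-0.001,"wx":0,"wy":0,"wz":0},{"gripper":0.0,"dx":0,"dy":0,"dz":-0.001,"wx":0,"wy":0,"wz":0}]'
```

```text
clock: 14.93
eef_pos: [592.3, 90.6, 158.4]
eef_rot: [3.142, 0.0, -2.305]
wrist_force: [0.0, 0.4, -0.7]
finger_gap: 0.1
finger_force: 0.0
clock: 15.35
eef_pos: [592.3, 90.6, 157.6]
eef_rot: [-3.141, 0.0, -2.305]
wrist_force: [-0.3, -0.2, 2.6]
finger_gap: 0.1
finger_force: 1.3
```

Contact came at z of about 158. Going on in small steps.

```bash
python3 -m inch '[{"gripper":0.0,"dx":0,"dy":0,"dz":-0.0003,"wx":0,"wy":0,"wz":0},{"gripper":0.0,"dx":0,"dy":0,"dz":-0.0006,"wx":0,"wy":0,"wz":0},{"gripper":0.0,"dx":0,"dy":0,"dz":-0.001,"wx":0,"wy":0,"wz":0},{"gripper":0.0,"dx":0,"dy":0,"dz":-0.001,"wx":0,"wy":0,"wz":0},{"gripper":0.0,"dx":0,"dy":0,"dz":-0.001,"wx":0,"wy":0,"wz":0}]'
```

```text
clock: 15.77
eef_pos: [592.4, 90.6, 156.5]
eef_rot: [-3.141, 0.0, -2.305]
wrist_force: [-0.2, 0.5, 3.2]
finger_gap: 0.5
finger_force: 1.9
```

The pin is sprung, so it is free. I'll press down to about 4.5 mm.

```bash
python3 -m inch '[{"gripper":0.0,"dx":0,"dy":0,"dz":-0.0004,"wx":0,"wy":0,"wz":0},{"gripper":0.0,"dx":0,"dy":0,"dz":-0.0008,"wx":0,"wy":0,"wz":0},{"gripper":0.0,"dx":0,"dy":0,"dz":-0.0012,"wx":0,"wy":0,"wz":0},{"gripper":0.0,"dx":0,"dy":0,"dz":-0.0016,"wx":0,"wy":0,"wz":0},{"gripper":0.0,"dx":0,"dy":0,"dz":-0.0016,"wx":0,"wy":0,"wz":0}]'
python3 -m inch '[{"gripper":0.0,"dx":0,"dy":0,"dz":-0.0004,"wx":0,"wy":0,"wz":0},{"gripper":0.0,"dx":0,"dy":0,"dz":-0.0008,"wx":0,"wy":0,"wz":0},{"gripper":0.0,"dx":0,"dy":0,"dz":-0.0012,"wx":0,"wy":0,"wz":0},{"gripper":0.0,"dx":0,"dy":0,"dz":-0.0014,"wx":0,"wy":0,"wz":0},{"gripper":0.0,"dx":0,"dy":0,"dz":-0.0014,"wx":0,"wy":0,"wz":0}]'
```

```text
clock: 16.18
eef_pos: [592.4, 90.6, 154.9]
eef_rot: [-3.141, 0.0, -2.305]
wrist_force: [-0.9, 0.0, 5.5]
finger_gap: 0.6
finger_force: 2.8
clock: 16.6
eef_pos: [592.4, 90.6, 153.8]
eef_rot: [-3.141, 0.0, -2.305]
wrist_force: [-1.8, 0.3, 6.2]
finger_gap: 0.3
finger_force: 3.5
```

```bash
python3 -m inch '[{"gripper":0.0,"dx":0,"dy":0,"dz":-0.0003,"wx":0,"wy":0,"wz":0},{"gripper":0.0,"dx":0,"dy":0,"dz":-0.0006,"wx":0,"wy":0,"wz":0},{"gripper":0.0,"dx":0,"dy":0,"dz":-0.0006,"wx":0,"wy":0,"wz":0},{"gripper":0.0,"dx":0,"dy":0,"dz":-0.0006,"wx":0,"wy":0,"wz":0},{"gripper":0.0,"dx":0,"dy":0,"dz":-0.0006,"wx":0,"wy":0,"wz":0}]'
for i in 1 2 3 4; do python3 -m inch '[{"gripper":0.0,"dx":0,"dy":0,"dz":0,"wx":0,"wy":0,"wz":0},{"gripper":0.0,"dx":0,"dy":0,"dz":0,"wx":0,"wy":0,"wz":0},{"gripper":0.0,"dx":0,"dy":0,"dz":0,"wx":0,"wy":0,"wz":0},{"gripper":0.0,"dx":0,"dy":0,"dz":0,"wx":0,"wy":0,"wz":0},{"gripper":0.0,"dx":0,"dy":0,"dz":0,"wx":0,"wy":0,"wz":0}]' | grep -E 'pos|wrist'; done
```

```text
clock: 17.02
eef_pos: [592.4, 90.6, 153.3]
eef_rot: [-3.141, 0.0, -2.305]
wrist_force: [-1.7, -0.2, 7.8]
finger_gap: 0.4
finger_force: 3.7
eef_pos: [592.4, 90.6, 153.3]
wrist_force: [-2.1, -0.6, 7.5]
eef_pos: [592.4, 90.6, 153.3]
wrist_force: [-1.8, -0.2, 7.9]
eef_pos: [592.4, 90.6, 153.3]
wrist_force: [-1.6, 0.1, 7.4]
eef_pos: [592.4, 90.6, 153.3]
wrist_force: [-1.9, 0.1, 7.3]
```

The pin has been held at about 4.7 mm (7.5 N) for over 1.6 s. Retracting.

```bash
python3 -m inch '[{"gripper":0.0,"dx":0,"dy":0,"dz":0.002,"wx":0,"wy":0,"wz":0},{"gripper":0.0,"dx":0,"dy":0,"dz":0.005,"wx":0,"wy":0,"wz":0},{"gripper":0.0,"dx":0,"dy":0,"dz":0.01,"wx":0,"wy":0,"wz":0},{"gripper":0.0,"dx":0,"dy":0,"dz":0.02,"wx":0,"wy":0,"wz":0},{"gripper":0.0,"dx":0,"dy":0,"dz":0.03,"wx":0,"wy":0,"wz":0}]'
python3 -m inch '[{"gripper":0.1,"dx":0,"dy":0,"dz":0.01,"wx":0,"wy":0,"wz":0},{"gripper":0.1,"dx":0,"dy":0,"dz":0.02,"wx":0,"wy":0,"wz":0},{"gripper":0.1,"dx":0,"dy":0,"dz":0.03,"wx":0,"wy":0,"wz":0},{"gripper":0.1,"dx":0,"dy":0,"dz":0.03,"wx":0,"wy":0,"wz":0},{"gripper":0.1,"dx":0,"dy":0,"dz":0.03,"wx":0,"wy":0,"wz":0}]'
python3 - <<'E'
from h import *
im=manip.camera("side");u,v=332,214
cv2.imwrite("pics/z5.png",cv2.resize(im[v-30:v+30,u-40:u+40],None,fx=10,fy=10,interpolation=cv2.INTER_CUBIC))
E
```

```text
clock: 19.1
eef_pos: [592.1, 90.5, 183.4]
eef_rot: [3.141, -0.001, -2.305]
wrist_force: [0.1, -0.2, 0.2]
finger_gap: 0.7
finger_force: 0.0
clock: 19.52
eef_pos: [592.5, 90.6, 213.4]
eef_rot: [-3.141, 0.001, -2.305]
wrist_force: [0.3, -0.7, 0.4]
finger_gap: 9.7
finger_force: 0.0
```

View pics/z5.png

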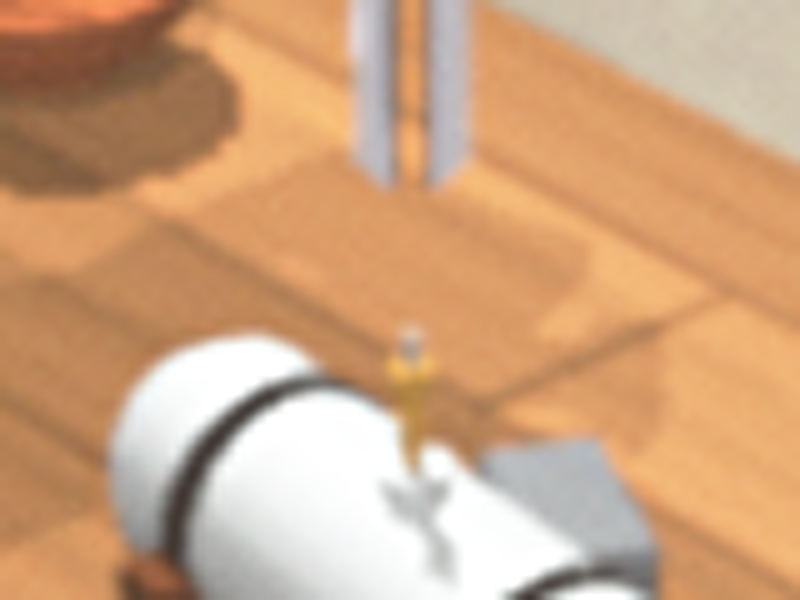

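The pin tip is back at (411,330), exactly as before the press, and the gripper is clear at (412,185). Handing in.

```bash
python3 -c "
from cell import manip
print(manip.sign_off())"
```

```text
the job is handed in; nothing more can be done
None
```

The job is handed in; no verdict came back. I turned the nut about 5 rad by wrist angle (not read directly), held the pin about 4.7 mm down at about 7.5 N for over 1.6 s, and the last picture showed it sprung back up with the gripper clear.

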